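# Post a soap carton through the sprung flap of the drop box

## Robot

A 6-joint arm with a two-finger parallel gripper is mounted at the origin on a cart in front of the work surface, level with it; the furniture and walls round the work are solid. World frame = base frame: x ahead of the robot, y to its left, z up, the work surface at z = 0. Lengths are in m, angles in rad, forces in N, time in s.
With the tool pointing down it reaches from about 0.4 to 0.825 m from the base axis. Payload 7 kg.
Tool frame: the origin (TCP) lies on the centre line of the jaws, within the pads' length; the fingertips stand 22 mm ahead of it and the grasp point (between the pads) lies 3 mm ahead of it (arm.tcp_to_tips is the distance from the TCP to the fingertips, in m); z points along the fingers, y is the line along which they close (so a half turn about z gives the same grasp; the last joint's range is limited). The gripper opens to 88 mm and grips with 3 to 60 N. Pads are 19 mm wide; open, the fingers measure 130 mm over their backs; the gripper's body (78 mm by 193 mm) begins 47 mm behind the grasp point.
Start: joints at [-0.851, 0.359, 0.012, 0, -1.224, -0.288], TCP at [0.282, -0.613, 0.249] pointing down, gripper open.
Joint ranges: [-3.07, 3.07], [-1.43, 2.12], [-1.02, 1.25], [-3.03, 1.67], [-3.05, -0], [-3.03, 3.03]. Speed limits (rad/s): [2.39, 2.39, 3.01, 3.14, 3.14, 3.14].

## Interface

Orientations are given as [roll, pitch, yaw] about the fixed x, y, z axes, in that order (R = Rz(yaw) Ry(pitch) Rx(roll)).
In Python, from station import arm gives the robot as it stands.
- The arm moves only by the tool jog_arm, never from a script. Its argument "targets" is a list of rows, each an object of numbers: "dx", "dy", "dz": the shift along the tool's x, y, z in mm; "rx", "ry", "rz": the turn, a rotation vector about the tool's x, y, z in rad; "gripper": the closure, from 0 (fully open) to 1 (shut). In form: [{"dx": .., "dy": .., "dz": .., "rx": .., "ry": .., "rz": .., "gripper": ..}, ...]. A call has exactly 8 rows; each row is the pose to reach, as a shift and turn from the pose commanded when the call began, along the tool's axes at that moment; what a row does not reach only later rows make up. A row lasts 1/12 s, in which the tool goes at most 41.7 mm and 7.16 degrees, less where a joint would pass 70% of its speed; a pose out of reach is approached as far as the arm can. A call with a gripper value outside its range is refused whole. The fingers move at their own pace and stop on an object; "force" is the grip in N (left out, the last holds). Time passes only in rows, so rows that repeat a pose let the fingers close, or fill a call up. It gives the time, the measured TCP pose, the force, the opening and the grip force at its end, in the units of the state.
- arm.get_state(): the state, without advancing time (a new reading comes with each control period).
- arm.grab_frame(name): name is "scene" or "top" or "wrist"; returns a dict with "frame" (420x560x3 uint8, red, green, blue), "z_map" (420x560 float32, m along the optical axis (not along the pixel's ray), 0 where there is no reading), "fx", "fy", "cx", "cy" (pixels), "view" (4x4, takes a point from world to camera coordinates). Camera axes: x right, y down, z forward; pixel columns grow to the right and rows downward; lengths in m; the calibration is good to about 2 mm. A picture is of the moment at which its call begins.
- arm.job_done(): hands the job in; it is judged then, once.
The state is a dict: "t": time; "q": joint angles; "qd": joint speeds; "joint_efforts": joint torques, N m; "eef_pos": TCP position; "ee_rot": TCP orientation; "force": force on the tool from outside, world axes, zero at the start; "moment": the same for the moment, N m; "width": finger opening in m; "gripper_force": force on a finger pad.
Only numpy, scipy, OpenCV 4.12 (cv2) and the standard library are available. Lean on these libraries where they do the work, as an engineer would, in place of code of your own. Each camera call takes 0.05 s, during which the arm holds its last target. There are 200 camera calls.

## Task

Post the small soap carton that lies on the wooden drop box: with one finger push down the long steel bar so that the self-closing flap opens, and while you hold it open, use the other finger to push the carton along its lane and through the slot. Then let go of the bar so that the flap closes fully, with the carton inside the box. Do not grasp or lift the carton, and leave the other things on the counter where they are.

Things in the scene. Friction and masses are not known exactly. Their poses are not given: they have to be found in the camera images.
- drop_box: Hollow wooden drop box fixed on the counter, flat deck 278 x 177 mm, 200 mm above the counter, part of it overhanging as a shelf. Origin at counter level, under the middle line of the carton's lane and under the slot's near edge. z up; +x is the way the carton is pushed (landing to slot); -y points to the side with the clear window. The deck spans x -150 to 128, y -62 to 115 mm; the hollow body under it only x -30 to 128 mm, 186 mm deep inside.
- carton: Small boxed soap bar, 58 x 88 x 30 mm, about 0.09 kg, lying flat on the landing in the lane, its long side (its own y axis, 88 mm) along the lane. Origin at the centre of its underside, z up.
- landing (a point): Middle of the landing, on the deck (200 mm above the counter): box x -150 to 0 mm, where the carton starts. The lane is 68 mm wide (y -34 to 34 mm) between two guide rails 10 mm high; the rail on the window side goes on beside the slot.
- slot (a point): Middle of the slot, at deck height: box x 0 to 115, y -34 to 34 mm (it runs on to y 104 mm under the bar). Closed by the flap's plate, flush with the deck. The plate is smooth metal; shut, it carries the carton, so a carton pushed over it does not fall; open, the plate slopes down toward the window side.
- flap (a joint): Hinge of the flap (slot plate and long bar in one piece), rad: 0 = shut, grows as the bar is pressed down, stop at 1.25. The pin runs along the box's x at y 85 mm, 24 mm above the deck. A spring always shuts it; pressing the bar takes about 6 to 11 N. At 1.0 rad or more the carton drops through freely.
- bar_mid (a point): Middle of the flap's round steel bar (10 mm thick), on its axis; it runs along the box's x from -136 to 117 mm at y 63 mm, axis 39 mm above the deck when shut. Pressed straight down 30 mm (its top then 14 mm above the deck, no sideways shift) the flap is at 1.2 rad. A finger can slide along it. Fingers about 63 mm apart (centres) reach the bar and the lane's middle together.
- spare_carton: Bystander: second soap carton, 58 x 88 x 30 mm, flat on the counter, left of the drop box; origin under its centre. Leave it.
- tin: Bystander: oil tin with cap, 70 x 70 x 128 mm, standing left of the drop box; origin under its centre. Leave it.
- jar_a: Bystander: seed jar with black lid, 77 mm wide, 84 mm high, standing behind the drop box; origin under its centre. Leave it.
- jar_b: Bystander: seed jar with black lid, 77 mm wide, 84 mm high, standing at the middle, farther back; origin under its centre. Leave it.
- candle: Bystander: single candle stick, 23 x 132 x 23 mm, lying on the counter at the left; origin under its centre. Leave it.
- balm: Bystander: lip balm tube, 17 mm wide, 67 mm high, standing behind the shelf; origin under its centre. Leave it.
Things that resemble listed ones, but are neither listed nor needed, are in the scene too. Of the things that look like the carton, the larger one is meant.

How it is judged:
On the way, in this order (a step that is already met when the one before it is completed fails the run):
1. the flap is held open (over 0.6 rad) while the carton still lies on the landing (value of joint flap above 0.6 rad and x of carton in the frame of drop_box below -0.015 m and z of carton in the frame of drop_box above 0.19 m), for 0.2 s.
2. the carton goes through the slot while the flap is still held open (over 0.6 rad) (value of joint flap above 0.6 rad and x of carton in the frame of drop_box above 0 m and z of carton in the frame of drop_box below 0.18 m), for 0.05 s.
At the end, for the whole second after the job is handed in: The carton lies at rest inside the drop box (its origin within the walls and less than 100 mm above the counter) and the flap is shut (within 0.08 rad) (x of carton in the frame of drop_box between -0.025 and 0.125 m and y of carton in the frame of drop_box between -0.06 and 0.11 m and z of carton in the frame of drop_box between 0 and 0.1 m and value of joint flap below 0.08 rad and linear speed of carton below 0.03 m/s); the robot touches nothing.
It fails at once if the carton is lifted more than 25 mm above the deck (z of carton in the frame of drop_box above 0.225 m).
It fails at once if another thing on the counter is moved more than 30 mm (distance of any of spare_carton, tin, jar_a, jar_b, candle, balm from where it was at the start of the episode above 0.03 m).
It also fails if it takes over 37 s, if anything falls off the work surface, if the arm or the gripper's body presses on something with over 40 N, if the wrist force passes 120 N, or if a joint passes its speed limit or range.

## Working session

There is one attempt and no reset: what is moved stays moved. The work goes in short steps, Python scripts to look and compute and a tool call to move; the robot and the scene stay as the last step left them, time stands still between calls to the robot, and variables do not carry over. Pictures are saved under pics/ and viewed, at most 10 in all, crops included, and the job is handed in when it is done.

Besides the shell and the picture viewer there is one more tool, called after ">>>" as a command line: name --argument value ..., lists and objects as JSON in quotes. jog_arm: Moves the arm, as the interface text tells. Its arguments: {"type":"object","properties":{"targets":{"type":"array","items":{"type":"object","properties":{"dx":{"type":"number"},"dy":{"type":"number"},"dz":{"type":"number"},"rx":{"type":"number"},"ry":{"type":"number"},"rz":{"type":"number"},"gripper":{"type":"number"}}}},"force":{"type":"number"}},"required":["targets"]}

```bash
mkdir -p pics; cat > h.py <<'E'
import numpy as np, cv2
from station import arm
def grab(n,tag):
    f=arm.grab_frame(n); np.savez(f'pics/{tag}.npz',**{k:np.array(v) for k,v in f.items()})
    cv2.imwrite(f'pics/{tag}.png',cv2.resize(f['frame'][:,:,::-1],(784,588),interpolation=cv2.INTER_CUBIC)); return f
def load(tag): return dict(np.load(f'pics/{tag}.npz'))
def world(f,u,v,z=None):
    # depth-based (median 3x3) point; if z given, ray with plane
    T=np.linalg.inv(f['view']); r=np.array([(u-f['cx'])/f['fx'],(v-f['cy'])/f['fy'],1])
    if z is None:
        p=f['z_map'][int(v)-1:int(v)+2,int(u)-1:int(u)+2]; d=np.median(p[p>0])
    else:
        d=(z-T[2,3])/(T[:3,:3]@r)[2]
    return T[:3,:3]@(r*d)+T[:3,3]
E
python3 - <<'E'
from h import *
for n in('scene','top'): 
    f=grab(n,n+'0'); print(n,np.linalg.inv(f['view']).round(3).tolist(),f['fx'])
s=arm.get_state(); print(s['t'],s['eef_pos'],s['ee_rot'],s['width'],arm.tcp_to_tips)
E
```

```text
scene [[0.85, -0.367, 0.379, -0.123], [-0.527, -0.593, 0.608, -1.187], [0.002, -0.717, -0.697, 1.317], [0.0, 0.0, 0.0, 1.0]] 472.188022953529
top [[-0.05, -0.974, 0.22, 0.224], [-0.999, 0.049, -0.008, -0.215], [-0.003, -0.22, -0.976, 1.494], [0.0, 0.0, 0.0, 1.0]] 461.58015218093703
0.1 [ 0.28234796 -0.61268886  0.24772542] [ 3.14016198e+00 -1.46808346e-04 -2.70983587e+00] 0.08764815196520864 0.022
```

View pics/scene0.png

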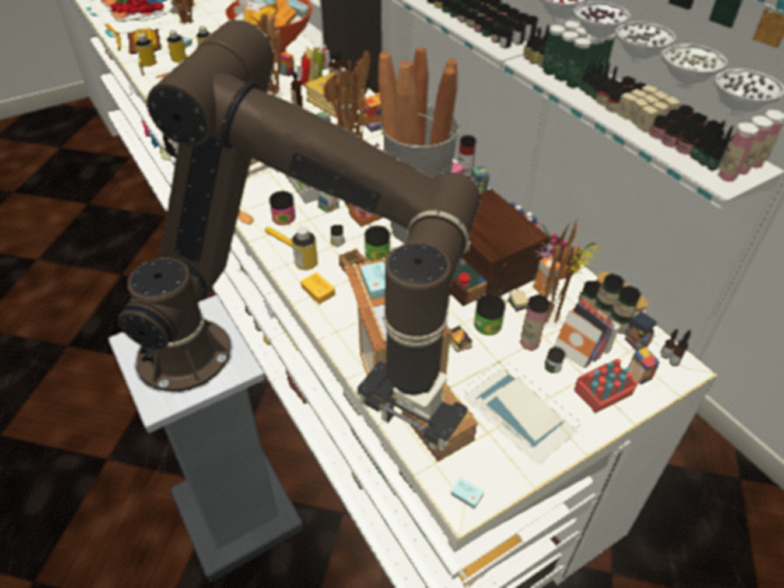

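View pics/top0.png

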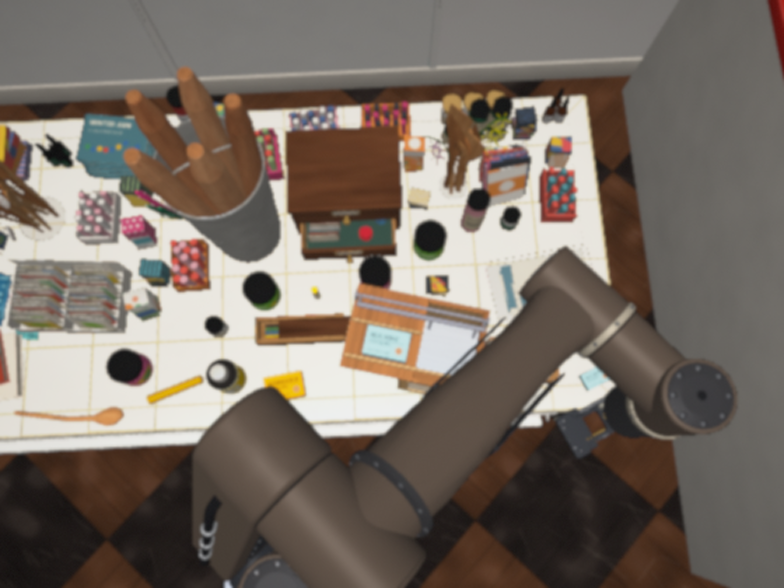

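The top view shows the box at about (345–490, 285–390), with the light-blue carton on its left half at (387,343). The bar runs along the far edge from (358,292) to (487,315), and the white slot plate is at (450,348). Things that could be taken for the carton, in view pixels:
- (387,343): on the deck, the one I choose.
- (595,378): a small blue one on the counter.
- (285,385): yellow, the spare carton.

Next is a close crop to check the choice.

```bash
python3 - <<'E'
from h import *
f=load('top0'); c=f['frame'][195:285,235:360,::-1]
cv2.imwrite('pics/crop0.png',cv2.resize(c,None,fx=6,fy=6,interpolation=cv2.INTER_CUBIC))
f=load('scene0'); c=f['frame'][160:340,230:350,::-1]
cv2.imwrite('pics/crop1.png',cv2.resize(c,None,fx=3.3,fy=3.3,interpolation=cv2.INTER_CUBIC))
E
```

```text
(no output)
```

View pics/crop0.png

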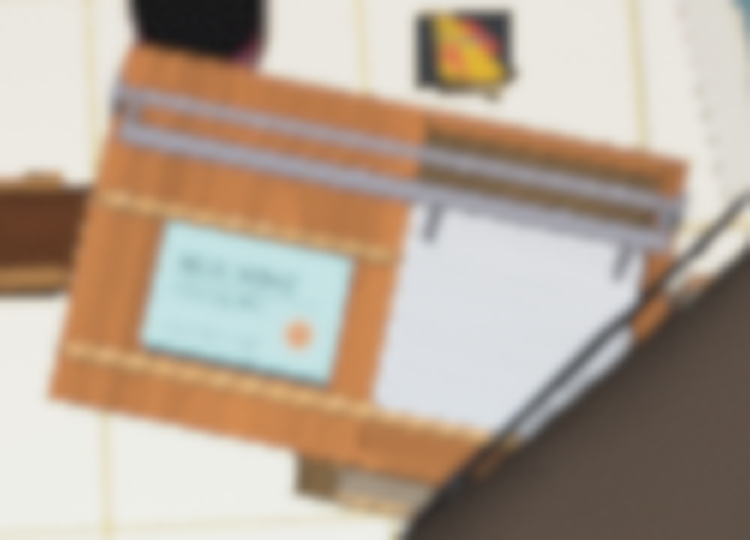

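View pics/crop1.png

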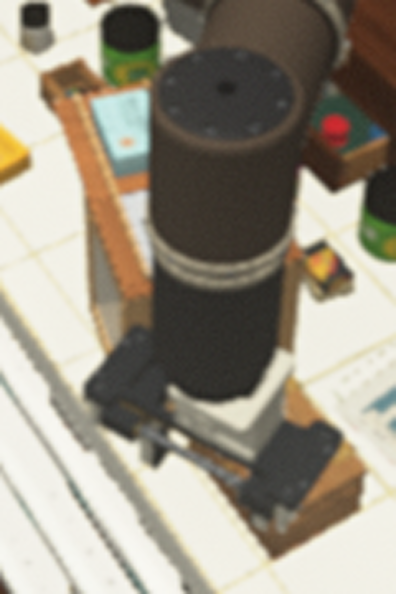

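The crop confirms the carton. It is on the landing between the rails, with its top-face corners at crop (165,222), (355,258), (328,384) and (142,348). The deck corners are at (138,45), (52,400) and (688,162), and the bar runs from (130,132) to (665,238). The scene crop shows the carton at (122,130) and the clear window facing the robot.

```bash
cat >> h.py <<'E'
E
python3 - <<'E'
from h import *
f=load('top0'); P=lambda a,b:(235+a/6-.4,195+b/6-.4)
def show(n,pts,z):
    r=[]
    for p in pts:
        u,v=P(*p); w=world(f,u,v,z); r.append(w); print(n,w.round(4), 'depth',world(f,u,v).round(4))
    return np.array(r)
d=show('deck',[(138,45),(52,400),(688,162)],.2)
c=show('carton',[(165,222),(355,258),(328,384),(142,348)],.23)
show('cartonmid',[(247,303)],.23); show('plate',[(490,320)],.2); show('decklanding',[(120,290),(370,290)],.2)
b=show('bar',[(130,132),(660,238),(280,163),(400,187)],.244)
s=show('slotedge',[(412,200),(377,405)],.2)
rail=show('rail',[(105,198),(390,255),(68,347),(480,435)],.21)
ang=lambda v:np.arctan2(v[1],v[0])
for n,v in(('deck',d[2]-d[0]),('deckend',d[0]-d[1]),('c1',c[1]-c[0]),('c2',c[2]-c[3]),('bar',b[1]-b[0]),('railA',rail[1]-rail[0]),('railB',rail[3]-rail[2])): print(n,ang(v).round(4),np.linalg.norm(v).round(4))
yaw=np.mean([ang(d[2]-d[0]),ang(d[0]-d[1])-np.pi/2,ang(b[1]-b[0])]); 
R=np.array([[np.cos(yaw),-np.sin(yaw)],[np.sin(yaw),np.cos(yaw)]])
o=np.mean([d[0][:2]-R@[-.15,.115],d[1][:2]-R@[-.15,-.062],d[2][:2]-R@[.128,.115]],0)
print('yaw',yaw,'o',o)
for n,A in(('deck',d),('c',c),('bar',b),('slot',s),('rail',rail)): print(n,((A[:,:2]-o)@R).round(4).tolist())
np.savez('box.npz',yaw=yaw,o=o)
# depth validity + scene-view check of carton centre height
g=load('scene0'); print('scene carton', world(g,230+122/3.3,160+130/3.3).round(4))
E
```

```text
deck [ 0.5802 -0.1688  0.2   ] depth [ 0.5979 -0.1665  0.1355]
deck [ 0.4094 -0.1215  0.2   ] depth [ 0.4376 -0.1073  0.0037]
deck [ 0.5089 -0.4297  0.2   ] depth [ 0.5524 -0.4625  0.0022]
carton [ 0.4859 -0.1791  0.23  ] depth [ 0.4912 -0.1783  0.2044]
carton [ 0.4645 -0.2665  0.23  ] depth [ 0.4692 -0.2675  0.205 ]
carton [ 0.4062 -0.2508  0.23  ] depth [ 0.4093 -0.2514  0.2083]
carton [ 0.4272 -0.166   0.23  ] depth [ 0.4317 -0.1649  0.2021]
cartonmid [ 0.4458 -0.2154  0.23  ] depth [ 0.4455 -0.2154  0.2316]
plate [ 0.4371 -0.3298  0.2   ] depth [ 0.4369 -0.3297  0.2015]
decklanding [ 0.4603 -0.1555  0.2   ] depth [ 0.4602 -0.1555  0.2008]
decklanding [ 0.4544 -0.2739  0.2   ] depth [ 0.454  -0.2739  0.2021]
bar [ 0.5265 -0.165   0.244 ] depth [ 0.5265 -0.165   0.244 ]
bar [ 0.4641 -0.4066  0.244 ] depth [ 0.4641 -0.4066  0.2439]
bar [ 0.5082 -0.2338  0.244 ] depth [ 0.5083 -0.2338  0.2436]
bar [ 0.4941 -0.2886  0.244 ] depth [ 0.494  -0.2886  0.2443]
slotedge [ 0.497  -0.2965  0.2   ] depth [ 0.4885 -0.294   0.2402]
slotedge [ 0.3994 -0.274   0.2   ] depth [ 0.3982 -0.2736  0.2094]
rail [ 0.5031 -0.1505  0.21  ] depth [ 0.5034 -0.1505  0.2086]
rail [ 0.4689 -0.2839  0.21  ] depth [ 0.4689 -0.2839  0.2098]
rail [ 0.4326 -0.1306  0.21  ] depth [ 0.4338 -0.1301  0.2029]
rail [ 0.3817 -0.3206  0.21  ] depth [ 0.3818 -0.3207  0.2089]
deck -1.8375 0.2705
deckend -0.2701 0.1772
c1 -1.8117 0.0901
c2 -1.8136 0.0873
bar -1.8234 0.2495
railA -1.8222 0.1377
railB -1.8327 0.1968
yaw -1.8339371668108264 o [ 0.43051947 -0.28080053]
deck [[-0.1471, 0.1154], [-0.1483, -0.0618], [0.1234, 0.1144]]
c [[-0.1127, 0.027], [-0.0226, 0.029], [-0.0227, -0.0313], [-0.11, -0.0331]]
bar [[-0.1368, 0.0625], [0.1127, 0.0651], [-0.0656, 0.0628], [-0.009, 0.0634]]
slot [[-0.0021, 0.0682], [0.0016, -0.0318]]
rail [[-0.1447, 0.0362], [-0.007, 0.0378], [-0.1456, -0.0371], [0.0512, -0.0368]]
scene carton [ 0.4379 -0.223   0.2281]
```

The measurements agree with the text: deck at 0.201, carton top at 0.231, bar top at 0.244, rails at ±37 mm and bar at y 63 mm. I now work out the approach in tool axes.

```bash
cat >> h.py <<'E'
from scipy.spatial.transform import Rotation as Ro
YAW=-1.827; O=np.load('box.npz')['o']
def b2w(x,y): c,s=np.cos(YAW),np.sin(YAW); return O+np.array([c*x-s*y,s*x+c*y])
def w2b(p): c,s=np.cos(YAW),np.sin(YAW); d=np.array(p)[:2]-O; return np.array([c*d[0]+s*d[1],-s*d[0]+c*d[1]])
def go(x,y,z):
    s=arm.get_state(); R=Ro.from_euler('xyz',s['ee_rot']); G=Ro.from_euler('xyz',[np.pi,0,YAW])
    t=np.array([*b2w(x,y),z]); print('target',t.round(4),'shift mm',(R.inv().apply(t-s['eef_pos'])*1000).round(1),'rot',(R.inv()*G).as_rotvec().round(4),'t',s['t'],'box',w2b(s['eef_pos']).round(4),s['eef_pos'][2].round(4),'w',s['width'],'F',np.round(s['force'],1))
E
python3 -c "
from h import *
go(-.128,.0295,.31)"
```

```text
target [ 0.4915 -0.1645  0.31  ] shift mm [-377.5  319.7  -61.9] rot [ 1.400e-03  5.000e-04 -8.828e-01] t 0.1 box [ 0.3586 -0.0592] 0.2477 w 0.08764815196520864 F [-0.6  0.5 -0.4]
```

>>> jog_arm --targets '[{"dx":0,"dy":0,"dz":-31,"rz":-0.1,"gripper":0.52},{"dx":-10,"dy":8,"dz":-62,"rz":-0.2,"gripper":0.52},{"dx":-38,"dy":32,"dz":-62,"rz":-0.3,"gripper":0.52},{"dx":-66,"dy":56,"dz":-62,"rz":-0.4,"gripper":0.52},{"dx":-94,"dy":80,"dz":-62,"rz":-0.5,"gripper":0.52},{"dx":-122,"dy":104,"dz":-62,"rz":-0.6,"gripper":0.52},{"dx":-150,"dy":128,"dz":-62,"rz":-0.7,"gripper":0.52},{"dx":-178,"dy":151,"dz":-62,"rz":-0.8,"gripper":0.52}]'

```text
invalid input at $.targets[0]: expected keys dx, dy, dz, rx, ry, rz, gripper
```

```bash
python3 -c "
from h import *
go(-.128,.0295,.31)"
```

```text
target [ 0.4915 -0.1645  0.31  ] shift mm [-377.5  319.7  -61.9] rot [ 1.400e-03  5.000e-04 -8.828e-01] t 0.1 box [ 0.3586 -0.0592] 0.2477 w 0.08764815196520864 F [-0.6  0.5 -0.4]
```

>>> jog_arm --targets '[{"dx":0,"dy":0,"dz":-31,"rx":0,"ry":0,"rz":-0.1,"gripper":0.52},{"dx":-10,"dy":8,"dz":-62,"rx":0,"ry":0,"rz":-0.2,"gripper":0.52},{"dx":-38,"dy":32,"dz":-62,"rx":0,"ry":0,"rz":-0.3,"gripper":0.52},{"dx":-66,"dy":56,"dz":-62,"rx":0,"ry":0,"rz":-0.4,"gripper":0.52},{"dx":-94,"dy":80,"dz":-62,"rx":0,"ry":0,"rz":-0.5,"gripper":0.52},{"dx":-122,"dy":104,"dz":-62,"rx":0,"ry":0,"rz":-0.6,"gripper":0.52},{"dx":-150,"dy":128,"dz":-62,"rx":0,"ry":0,"rz":-0.7,"gripper":0.52},{"dx":-178,"dy":151,"dz":-62,"rx":0,"ry":0,"rz":-0.8,"gripper":0.52}]'

```text
t: 0.77
eef_pos: [0.3811, -0.3996, 0.3103]
ee_rot: [3.141, 0.0, -1.905]
force: [1.0, 0.3, 0.2]
width: 0.0434
gripper_force: 0.0
```

```bash
python3 -c "
from h import *
go(-.128,.0295,.31)"
```

```text
target [ 0.4915 -0.1645  0.31  ] shift mm [-258.3  -27.2    0.4] rot [ 0.0004  0.0003 -0.0781] t 0.7667 box [ 0.1274 -0.0178] 0.3103 w 0.04341239451631526 F [1.  0.3 0.2]
```

>>> jog_arm --targets '[{"dx":-38,"dy":-4,"dz":0,"rx":0,"ry":0,"rz":-0.04,"gripper":0.52},{"dx":-76,"dy":-8,"dz":0,"rx":0,"ry":0,"rz":-0.08,"gripper":0.52},{"dx":-114,"dy":-12,"dz":0,"rx":0,"ry":0,"rz":-0.08,"gripper":0.52},{"dx":-152,"dy":-16,"dz":0,"rx":0,"ry":0,"rz":-0.08,"gripper":0.52},{"dx":-190,"dy":-20,"dz":0,"rx":0,"ry":0,"rz":-0.08,"gripper":0.52},{"dx":-225,"dy":-24,"dz":0,"rx":0,"ry":0,"rz":-0.08,"gripper":0.52},{"dx":-258,"dy":-27,"dz":0,"rx":0,"ry":0,"rz":-0.08,"gripper":0.52},{"dx":-258,"dy":-27,"dz":0,"rx":0,"ry":0,"rz":-0.08,"gripper":0.52}]'

```text
t: 1.43
eef_pos: [0.4939, -0.163, 0.3102]
ee_rot: [3.142, 0.001, -1.826]
force: [-0.2, 0.2, -0.1]
width: 0.042
gripper_force: 0.0
```

```bash
python3 - <<'E'
from h import *
f=grab('wrist','wrist1'); go(-.128,.0295,.26)
print(np.linalg.inv(f['view']).round(3).tolist())
E
```

```text
target [ 0.4915 -0.1645  0.26  ] shift mm [ 0.2  1.5 50.2] rot [0.0007 0.0002 0.0011] t 1.4833 box [-0.1282  0.031 ] 0.3102 w 0.041937065943783276 F [-0.2 -0.3 -0.1]
[[-0.968, 0.244, 0.065, 0.476], [0.252, 0.934, 0.254, -0.232], [0.001, 0.262, -0.965, 0.446], [0.0, 0.0, 0.0, 1.0]]
```

View pics/wrist1.png

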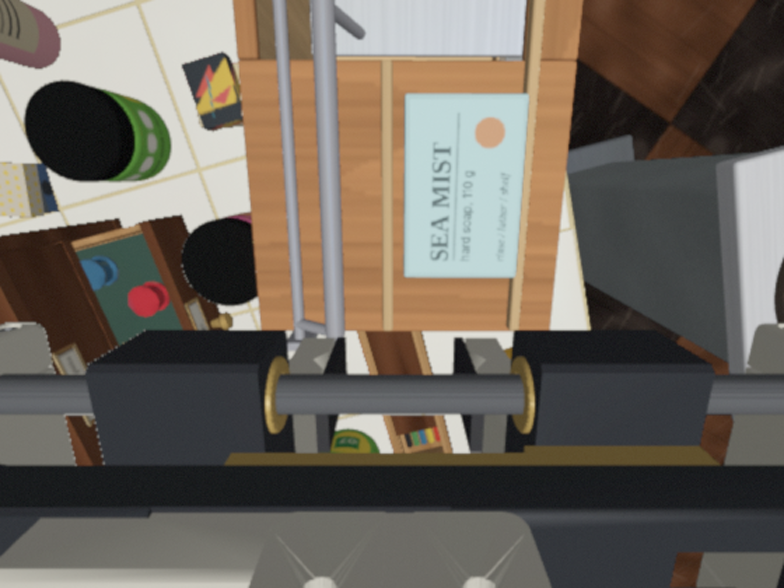

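The wrist view shows the carton's rear edge at row 277 (columns 405–517), the bar at column 330, and the bar's end bracket at about (315,328). I check these in the box frame.

```bash
python3 - <<'E'
from h import *
f=load('wrist1'); k=560/784
for n,p,z in(('cRL',(405,277),.23),('cRR',(517,277),.23),('cFL',(405,94),.23),('cFR',(528,94),.23),('barA',(327,150),.244),('barB',(333,290),.244),('barend',(336,334),.244),('slotedge',(460,57),.2),('railR',(521,200),.21),('railL',(388,200),.21),('deckend',(450,330),.2),('bracket',(312,325),.24)):
    u,v=p[0]*k,p[1]*k; w=world(f,u,v,z); print(n,w2b(w).round(4),'depth z',world(f,u,v)[2].round(3))
E
```

```text
cRL [-0.1089  0.0283] depth z 0.215
cRR [-0.1088 -0.0295] depth z 0.21
cFL [-0.0219  0.0288] depth z 0.2
cFR [-0.0218 -0.0283] depth z 0.21
barA [-0.0474  0.0637] depth z 0.244
barB [-0.1122  0.0636] depth z 0.244
barend [-0.135  0.063] depth z 0.244
slotedge [ 0.0009 -0.    ] depth z 0.199
railR [-0.0709 -0.0342] depth z 0.229
railL [-0.071   0.0374] depth z 0.21
deckend [-0.1489  0.0003] depth z 0.2
bracket [-0.1316  0.0756] depth z 0.232
```

The wrist view agrees with the first fit to within 3 mm. Next I align and press the bar down.

>>> jog_arm --targets '[{"dx":6,"dy":1,"dz":15,"rx":0,"ry":0,"rz":0,"gripper":0.52},{"dx":6.5,"dy":1.5,"dz":30,"rx":0,"ry":0,"rz":0,"gripper":0.52},{"dx":6.5,"dy":1.5,"dz":40,"rx":0,"ry":0,"rz":0,"gripper":0.52},{"dx":6.5,"dy":1.5,"dz":48,"rx":0,"ry":0,"rz":0,"gripper":0.52},{"dx":6.5,"dy":1.5,"dz":55,"rx":0,"ry":0,"rz":0,"gripper":0.52},{"dx":6.5,"dy":1.5,"dz":62,"rx":0,"ry":0,"rz":0,"gripper":0.52},{"dx":6.5,"dy":1.5,"dz":68,"rx":0,"ry":0,"rz":0,"gripper":0.52},{"dx":6.5,"dy":1.5,"dz":73.5,"rx":0,"ry":0,"rz":0,"gripper":0.52}]'

```text
t: 2.15
eef_pos: [0.4896, -0.174, 0.239]
ee_rot: [-3.138, -0.001, -1.83]
force: [-1.6, -0.6, 11.1]
width: 0.0421
gripper_force: 5.7
```

```bash
python3 - <<'E'
from h import *
f=grab('wrist','wrist2'); go(0,.0295,.2365)
k=560/784
g=f['z_map']; 
E
```

```text
target [ 0.4591 -0.2883  0.2365] shift mm [118.3   0.4   1.6] rot [-0.0031 -0.0007 -0.0029] t 2.2 box [-0.1183  0.0303] 0.238 w 0.04187798547908698 F [-1.3 -0.   8.5]
```

View pics/wrist2.png

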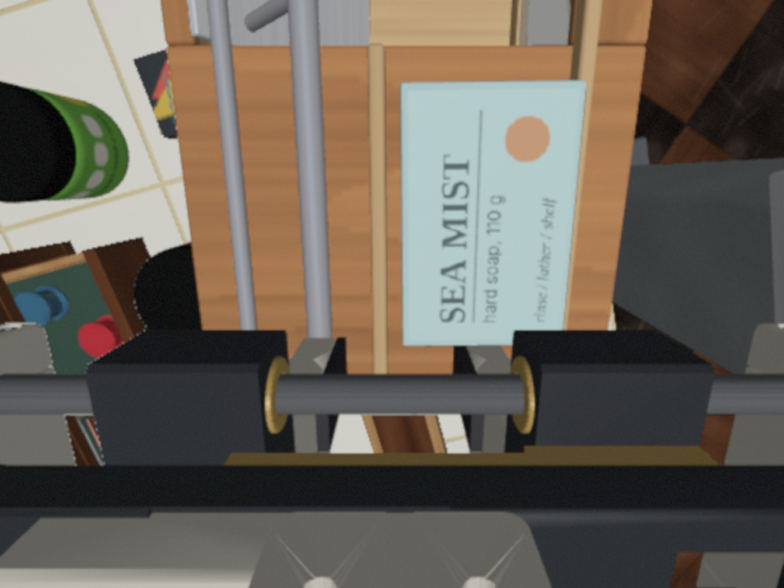

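The flap is open, with the slot interior visible at (450,20). The bar is under the left finger, and the right finger is just behind the carton's rear edge at (490,350). Now I push along the lane.

>>> jog_arm --targets '[{"dx":8,"dy":0,"dz":1,"rx":0,"ry":0,"rz":0,"gripper":0.52},{"dx":22,"dy":0,"dz":1.5,"rx":0,"ry":0,"rz":0,"gripper":0.52},{"dx":40,"dy":0,"dz":1.5,"rx":0,"ry":0,"rz":0,"gripper":0.52},{"dx":60,"dy":0,"dz":1.5,"rx":0,"ry":0,"rz":0,"gripper":0.52},{"dx":82,"dy":0,"dz":1.5,"rx":0,"ry":0,"rz":0,"gripper":0.52},{"dx":104,"dy":0,"dz":1.5,"rx":0,"ry":0,"rz":0,"gripper":0.52},{"dx":122,"dy":0,"dz":1.5,"rx":0,"ry":0,"rz":0,"gripper":0.52},{"dx":130,"dy":0,"dz":1.5,"rx":0,"ry":0,"rz":0,"gripper":0.52}]'

```text
t: 2.87
eef_pos: [0.4569, -0.3014, 0.238]
ee_rot: [-3.136, -0.001, -1.831]
force: [1.5, 3.3, 11.4]
width: 0.0422
gripper_force: 5.5
```

```bash
python3 - <<'E'
from h import *
f=grab('wrist','wrist3'); go(0.02,.0295,.2365)
E
```

```text
target [ 0.454  -0.3076  0.2365] shift mm [6.1 1.2 1.5] rot [-0.005  -0.0018 -0.0039] t 2.9167 box [0.0139 0.0307] 0.238 w 0.04206496184535039 F [-1.9 -4.5 10.9]
```

View pics/wrist3.png

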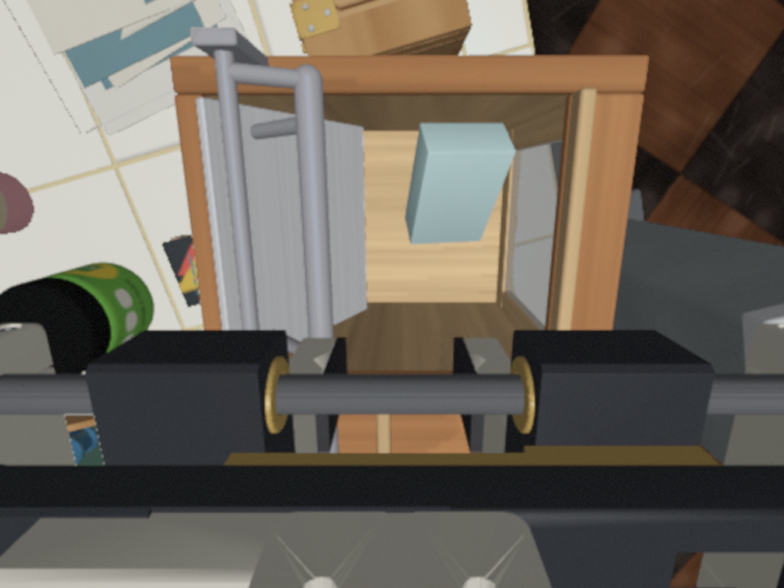

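The carton is inside the box at (460,185), below the open flap. I wait a few rows and then raise straight up so that the flap shuts.

>>> jog_arm --targets '[{"dx":0,"dy":0,"dz":0,"rx":0,"ry":0,"rz":0,"gripper":0.52},{"dx":0,"dy":0,"dz":0,"rx":0,"ry":0,"rz":0,"gripper":0.52},{"dx":0,"dy":0,"dz":0,"rx":0,"ry":0,"rz":0,"gripper":0.52},{"dx":0,"dy":0,"dz":-6,"rx":0,"ry":0,"rz":0,"gripper":0.52},{"dx":0,"dy":0,"dz":-13,"rx":0,"ry":0,"rz":0,"gripper":0.52},{"dx":0,"dy":0,"dz":-20,"rx":0,"ry":0,"rz":0,"gripper":0.52},{"dx":0,"dy":0,"dz":-28,"rx":0,"ry":0,"rz":0,"gripper":0.52},{"dx":0,"dy":0,"dz":-38,"rx":0,"ry":0,"rz":0,"gripper":0.52}]'

```text
t: 3.58
eef_pos: [0.4554, -0.2989, 0.274]
ee_rot: [3.141, 0.0, -1.83]
force: [-0.0, -0.8, 0.0]
width: 0.0422
gripper_force: 0.0
```

>>> jog_arm --targets '[{"dx":0,"dy":0,"dz":-15,"rx":0,"ry":0,"rz":0,"gripper":0.52},{"dx":0,"dy":0,"dz":-30,"rx":0,"ry":0,"rz":0,"gripper":0.52},{"dx":0,"dy":0,"dz":-50,"rx":0,"ry":0,"rz":0,"gripper":0.52},{"dx":-20,"dy":0,"dz":-70,"rx":0,"ry":0,"rz":0,"gripper":0.52},{"dx":-40,"dy":0,"dz":-80,"rx":0,"ry":0,"rz":0,"gripper":0.52},{"dx":-60,"dy":0,"dz":-80,"rx":0,"ry":0,"rz":0,"gripper":0.52},{"dx":-60,"dy":0,"dz":-80,"rx":0,"ry":0,"rz":0,"gripper":0.52},{"dx":-60,"dy":0,"dz":-80,"rx":0,"ry":0,"rz":0,"gripper":0.52}]'

```text
t: 4.25
eef_pos: [0.4709, -0.2399, 0.3536]
ee_rot: [3.141, 0.0, -1.828]
force: [-0.2, -0.3, -0.2]
width: 0.042
gripper_force: 0.0
```

```bash
python3 - <<'E'
from h import *
f=grab('wrist','wrist4'); go(0.02,.0295,.2365)
E
```

```text
target [ 0.454  -0.3076  0.2365] shift mm [ 69.2  -1.  116.9] rot [ 0.001  0.    -0.002] t 4.3 box [-0.0492  0.0287] 0.3534 w 0.04203719718960592 F [-0.1  0.4 -1.2]
```

View pics/wrist4.png

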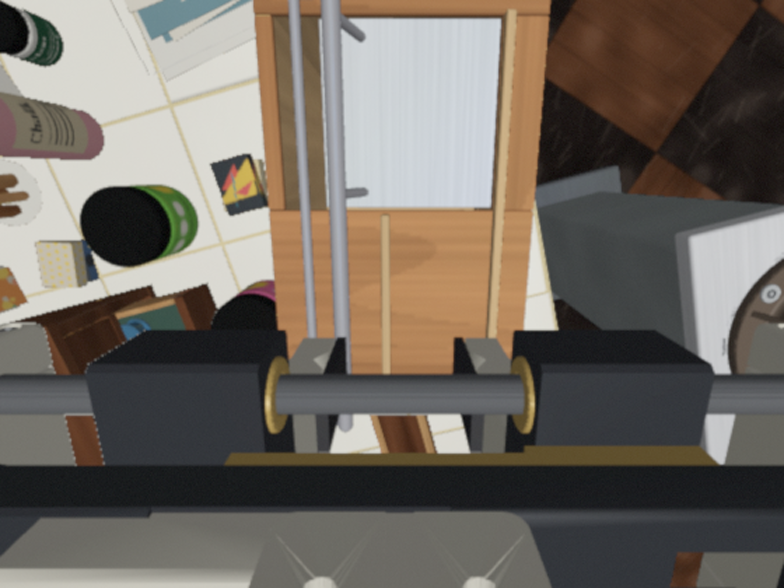

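The flap plate (420,110) is flush and shut, the landing is empty, and the arm is clear of everything. I hand the job in.

```bash
python3 - <<'E'
from h import *
f=load('wrist4')
for p in((360,60),(470,60),(470,180)): print(world(f,p[0]*560/784,p[1]*560/784).round(4))
print(arm.job_done())
E
```

```text
[ 0.4581 -0.3813  0.1996]
[ 0.3933 -0.3641  0.2   ]
[ 0.4084 -0.2949  0.2004]
the job is handed in; nothing more can be done
None
```

The carton went through the slot into the drop box, the flap shut flush with the deck, and the job was handed in at about 4.3 s; no verdict was returned.

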